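Idle the magnetic polisher and hold its tub up

TASK

The polishing run is over: turn the magnetic polisher's speed dial back down to the one long, broad idle tick on its scale and let go of the dial. Then take the round tub on the machine by its bar handle and lift it about 13 cm above the machine's plate, keeping it level with the three medallions inside. Finish while still holding it up there in the gripper, level and still, with the dial still at the idle tick, and leave the things lying around the machine undisturbed.

Things in the scene. Friction and masses are not known exactly. Their poses are not given: they have to be found in the camera images.
- polisher: Fixed grey housing of the magnetic polisher, 200 (its x) by 320 (its y) by 80 mm high, standing on the table; origin at the centre of its underside, z up; it does not move. In its frame the round black rubber drive plate, 176 mm across, top 82 mm above the table, is centred at (0, +60 mm), and the dial's axis at (-10, -105 mm) in a steel panel.
- speed_dial (a joint): Angle (rad) of the black dial, 0 to 6.28, growing clockwise seen from above (down = counter-clockwise). At value q the pointer's direction in the polisher's frame is (-cos q, sin q). Scale: 11 dark ticks, 0.471 apart, from 0.785; the third, at 1.728, is the idle tick, much longer (20 mm) and broader (5 mm). Starts at 2.4 to 3.1; stays where it is left (friction 0.03 N m).
- dial_grip (a point): Point on the dial's axis at grip height, 111 mm above the table. The dial is a disc 48 mm across with an upright grip bar along the pointer: 46 mm long, 14 mm thick, top 122 mm above the table, free sides 28 mm deep. A white stripe and small nose mark the pointer end. The frame turns with the dial; its -x axis is the pointer's direction.
- idle_tick (a point): Middle of the long idle tick, printed on the panel 46 mm from the dial's axis, 81 mm above the table.
- tub: Loose open round white plastic tub on the drive plate, 120 mm across, 50 mm high, 0.2 to 0.42 kg, with a rigid bar handle over its middle. Origin at the centre of its underside, z up. The straight bar lies along the tub's x: 134 mm long, 12 mm thick (y), 18 mm high, top 97 mm above the underside, on two uprights 63 mm either side of the centre.
- tub_grip (a point): Middle of the tub's handle bar, 88 mm above the tub's underside; same axes as the tub. Above the centre of mass.
- medallion0: One of three loose copper discs lying in the tub, 34 mm across, 5 mm thick (8 mm with its boss), 30 g; origin at the centre of its underside.
- medallion1: One of three loose copper discs lying in the tub, 34 mm across, 5 mm thick (8 mm with its boss), 30 g; origin at the centre of its underside.
- medallion2: One of three loose copper discs lying in the tub, 34 mm across, 5 mm thick (8 mm with its boss), 30 g; origin at the centre of its underside.
- log_block: Bystander, left of the polisher: round wooden chasing block 160 mm across, 55 mm high; origin under its centre.
- tub_lid: Bystander lying on the log block: the tub's white lid, 124 mm across, 24 mm high with its knob; origin under its centre.
- spare_tub: Bystander, right of the polisher: smaller white tub without handle, 84 mm across, 45 mm high; origin under its centre.
- chasing_hammer: Bystander lying in front of the polisher (towards the robot): wooden-handled hammer 220 mm long, under 40 mm high; origin near its middle, its x along the handle.

How it is judged (in metres and radians):
On the way, in this order (a step that is already met when the one before it is completed fails the run):
1. the dial stands at the idle tick and the fingers have let go of it (value of joint speed_dial between 1.568 and 1.888 rad and contact force between the fingers and polisher below 0.05 N and distance between the grasp point and dial_grip above 0.03 m and height (world z) of tub below 0.09 m), for 0.3 s.
2. the tub is lifted clear of the machine by the fingers (value of joint speed_dial between 1.568 and 1.888 rad and height (world z) of tub above 0.182 m and contact force between the fingers and tub above 1 N and angle between tub's own z axis and vertical below 0.15 rad), for 0.2 s.
At the end, for the whole second after the job is handed in: Dial within 0.16 rad of the idle tick (1.728); the fingers hold the tub, underside at least 182 mm above the table (100 mm above the plate), level within 0.12 rad, slower than 30 mm/s and 0.15 rad/s, touching neither machine nor bystanders, the three medallions in it (value of joint speed_dial between 1.568 and 1.888 rad and height (world z) of tub above 0.182 m and contact force between the fingers and tub above 1 N and angle between tub's own z axis and vertical below 0.12 rad and linear speed of tub below 0.03 m/s and angular speed of tub below 0.15 rad/s and contact force between tub and polisher below 0.05 N and contact force between tub and log_block below 0.05 N and contact force between tub and tub_lid below 0.05 N and contact force between tub and spare_tub below 0.05 N and contact force between tub and chasing_hammer below 0.05 N and z of medallion0 in the frame of tub between -0.005 and 0.04 m and distance between each of medallion0, medallion1, medallion2 and tub below 0.07 m and z of medallion1 in the frame of tub between -0.005 and 0.04 m and z of medallion2 in the frame of tub between -0.005 and 0.04 m); the arm keeps its last pose, push and grip.
It fails at once if the tub is lifted while the dial is not at the idle tick (height (world z) of tub above 0.1 m and not (value of joint speed_dial between 1.568 and 1.888 rad)).
It fails at once if the tub is tipped by more than 0.35 rad (20 degrees) (angle between tub's own z axis and vertical above 0.35 rad).
It fails at once if a thing lying around the machine (log block, lid, spare tub, hammer) is moved by more than 30 mm (distance of any of log_block, tub_lid, spare_tub, chasing_hammer from where it was at the start of the episode above 0.03 m).
It also fails if it takes over 48 s, if anything falls off the work surface, if the arm or the gripper's body presses on something with over 40 N, if the wrist force passes 120 N, or if a joint passes its speed limit or range.

ROBOT

A 6-joint arm with a two-finger parallel gripper is mounted at the origin on the work surface. World frame = base frame: x ahead of the robot, y to its left, z up, the work surface at z = 0. Lengths are in mm, angles in rad, forces in N, time in s.
With the tool pointing down it reaches from about 275 to 750 mm from the base axis. Payload 10.2 kg.
Tool frame: the origin (TCP) lies between the finger pads; the fingertips stand 17 mm ahead of it and the grasp point (between the pads) lies 2 mm behind it; z points along the fingers, y is the line along which they close (so a half turn about z gives the same grasp; the last joint's range is limited). The gripper opens to 85 mm and grips with 20 to 120 N. Pads are 22 mm wide; open, the fingers measure 114 mm over their backs; the gripper's body (76 mm by 85 mm) begins 54 mm behind the grasp point. The pads swing forward as they close: fully open they stand 13 mm farther back than shut.
Start: joints at [0.961, 0.313, 1.498, -0, 1.331, -0.223], TCP at [198.057, 486.215, 248.294] pointing down, gripper open.
Joint ranges: [-2.94, 2.94], [-0.97, 2.17], [0.19, 2.56], [-1.23, 4.37], [0.02, 3.11], [-2.88, 2.88]. Speed limits (rad/s): [2.39, 2.39, 3.01, 3.14, 3.14, 3.14].

INTERFACE

Orientations are given as a unit quaternion [w, x, y, z].
In Python, from rig import * gives the robot as it stands.
- The arm moves only by the tool step_arm, never from a script. Its argument "commands" is text: rows parted by semicolons, each of 7 numbers parted by spaces: the opening, from 0 (shut) to 1 (fully open), then the shift along the tool's x, y, z in cm, then the turn, a rotation vector about the tool's x, y, z in rad. In form: hand x y z rx ry rz; .... A call has 1 to 20 rows; each row is the pose to reach, as a shift and turn from the pose commanded when the call began, along the tool's axes at that moment; what a row does not reach only later rows make up. A row lasts 1/12 s, in which the tool goes at most 41.7 mm and 7.16 degrees, less where a joint would pass 70% of its speed; a pose out of reach is approached as far as the arm can. A call with a gripper value outside its range is refused whole. The fingers move at their own pace and stop on an object; "newtons" is the grip in N (left out, the last holds). Time passes only in rows, so rows that repeat a pose let the fingers close. It gives the time, the measured TCP pose, the force, the opening and the grip force at its end, in the units of the state.
- sense(): the state, without advancing time (a new reading comes with each control period).
- capture(name): name is "side" or "top" or "wrist"; returns the picture (480x640x3 uint8, red, green, blue); there is no depth.
- camera_model(name): a dict with "mtx" (3x3 intrinsics, pixels), "eye" and "rotation" of the camera in the world. Camera axes: x right, y down, z forward; pixel columns grow to the right and rows downward; lengths in mm; the calibration is good to about 2 mm. A picture is of the moment at which its call begins: read the wrist's pose just before it. camera_model takes no time and is no camera call; for the wrist camera it gives the pose at the moment of the call.
- finish_job(): hands the job in; it is judged then, once.
Trained networks look in the newest picture that a camera, given by its name, has taken for a name from the list of things; names that differ only in an ending like _2 or _b are one class to them, and where a whole thing is asked for, a point or a joint stands for the part that bears it (a point fixed in the world has none). Each returns a list of dicts, best first, with "score" (0 to 1); they miss things now and then, are a little off and sometimes report something else, mostly with a low value. They report only what shows in the picture. A call takes as long as a camera call.
- search_frame(camera, label): "rect" ([centre column, centre row, width, height] in pixels, round what is visible of it).
- trace(camera, label): "mask" (480x640 bool, what is visible of it) and "rect" ([centre column, centre row, width, height] in pixels, round what is visible of it).
- spot_point(camera, label): "xy" ([column, row] in pixels: a listed point, or the origin of a listed thing).
The state is a dict: "time_s": time; "joints": joint angles; "dq": joint speeds; "tau": joint torques, N m; "eef_pos": TCP position; "ee_rot": TCP orientation; "force": force on the tool from outside, world axes, zero at the start; "wrist_torque": the same for the moment, N m; "grip_width": opening from 0.0 (shut) to 1.0 (fully open); "grip_force": force on a finger pad.
Only numpy, scipy, OpenCV 4.12 (cv2) and the standard library are available. Lean on these libraries where they do the work, as an engineer would, in place of code of your own. Each camera call takes 0.05 s, during which the arm holds its last target. There are 200 camera calls.

## Working session

There is one attempt and no reset: what is moved stays moved. The work goes in short steps, Python scripts to look and compute and a tool call to move; the robot and the scene stay as the last step left them, time stands still between calls to the robot, and variables do not carry over. Pictures are saved under pics/ and viewed, at most 10 in all, crops included, and the job is handed in when it is done.

Besides the shell and the picture viewer there is one more tool, called after "Request:" as a command line: name --argument value ..., lists and objects as JSON in quotes. step_arm: Moves the arm, as the interface text tells. Its arguments: {"type":"object","properties":{"commands":{"type":"string"},"newtons":{"type":"number"}},"required":["commands"]}

```bash
mkdir -p pics; cat > h.py <<'E'
from rig import *
import numpy as np, cv2
from scipy.spatial.transform import Rotation as R
def rot(q): return R.from_quat([q[1],q[2],q[3],q[0]])
def cast(cam,uv,z,m=None):
    m=m or camera_model(cam); K=np.array(m["mtx"]);Rm=np.array(m["rotation"])
    if Rm.shape!=(3,3): Rm=rot(Rm).as_matrix()
    e=np.array(m["eye"]); d=Rm@np.linalg.solve(K,[uv[0],uv[1],1]); return e+d*(z-e[2])/d[2]
def snap(cam,f):
    im=capture(cam); cv2.imwrite('pics/'+f,im[:,:,::-1]); return im
E
python3 - <<'E'
from h import *
s=sense(); print(s['time_s'],s['eef_pos'],s['ee_rot'])
snap('top','top1.png'); m=camera_model('top'); print(m)
for l,z in [('dial_grip',111),('idle_tick',81),('tub_grip',170),('tub',82),('polisher',0),('speed_dial',111)]:
    try:
        for r in spot_point('top',l)[:2]: print(l,r['score'],r['xy'],cast('top',r['xy'],z,m).round(1))
    except Exception as e: print(l,e)
E
```

```text
0.0 [197.90164754 486.02087375 247.75056176] [-2.37262389e-04  1.92169723e-01  9.81361511e-01 -5.71583102e-04]
{'mtx': array([[446.51437909,   0.        , 318.25410189],
       [  0.        , 446.51437909, 240.53098269],
       [  0.        ,   0.        ,   1.        ]]), 'eye': array([ 362.50426327,   68.91898135, 1016.96342212]), 'rotation': array([ 0.06714642, -0.69452746,  0.71390174, -0.05888354])}
dial_grip 0.85 [437.5, 214.5] [ 573.8 -171.5  111. ]
idle_tick 0.94 [412.6, 218.3] [ 574.1 -125.7   81. ]
tub_grip 0.88 [372.2, 222.7] [547.5 -28.6 170. ]
tub 0.79 [366.5, 239.0] [531.7 -25.   82. ]
speed_dial it knows: chasing_hammer, dial_grip, idle_tick, log_block, medallion, polisher, spare_tub, tub, tub_grip, tub_lid
```

View pics/top1.png

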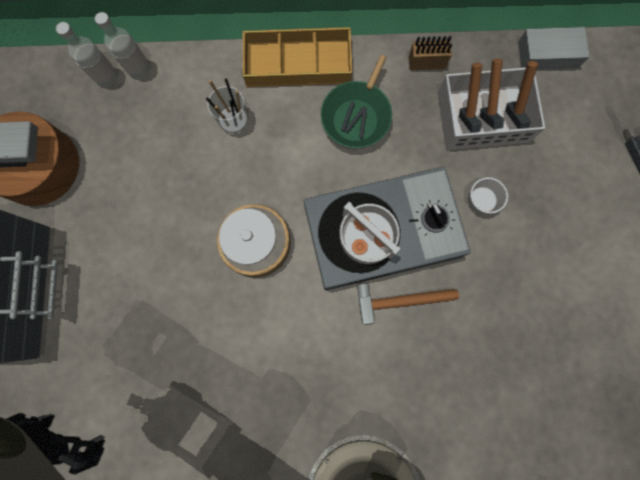

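The top view shows the polisher around (385,228), the dial at (436,216) and the tub at (370,233) with its bar running from upper-left to lower-right. Next is an enlarged crop.

```bash
python3 - <<'E'
import cv2
im=cv2.imread('pics/top1.png')[160:300,300:475]
cv2.imwrite('pics/c1.png',cv2.resize(im,None,fx=4.25,fy=4.25,interpolation=cv2.INTER_CUBIC))
E
```

```text
(no output)
```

View pics/c1.png

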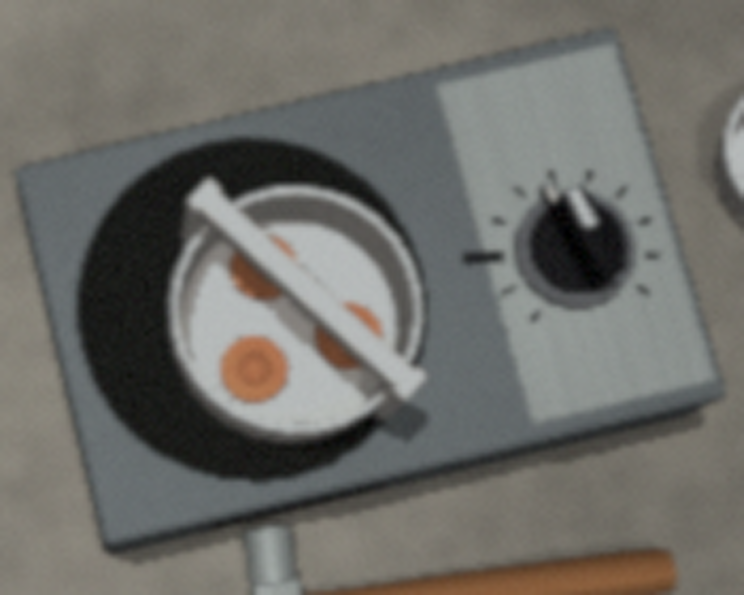

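```bash
cat >> h.py <<'E'
def wr(a): return (a+np.pi)%(2*np.pi)-np.pi
E
python3 - <<'E'
from h import *
m=camera_model('top')
c=lambda p,z:cast('top',(p[0]/4.25+300-.4,p[1]/4.25+160-.4),z,m)
C=[c(p,80) for p in [(18,165),(615,30),(720,390),(108,548)]]
for p in C: print(p.round(1))
print([np.linalg.norm(C[i]-C[(i+1)%4]).round(1) for i in range(4)])
cen=np.mean(C,0)
y=(C[0]+C[3]-C[1]-C[2]);ya=np.arctan2(y[1],y[0])-np.pi/2
x=(C[0]+C[1]-C[2]-C[3]);xa=np.arctan2(x[1],x[0]); print('yaw',ya,xa)
yaw=(ya+xa)/2; r=R.from_euler('z',yaw)
print('cen',cen,'dial',cen+r.apply([-10,-105,0]),'plate',cen+r.apply([0,60,0]))
q=1.728; print('idle',cen+r.apply([-10-46*np.cos(q),-105+46*np.sin(q),0]),'seen',c((482,258),81))
for n,p,z in [('nose',(551,188),112),('stripe',(583,208),122)]:
    d=r.inv().apply(c(p,z)-(cen+r.apply([-10,-105,0]))); print(n,d,np.arctan2(d[1],-d[0]))
a,b=c((207,193),179),c((408,380),179); print('bar',a,b,(a+b)/2,np.linalg.norm(a-b),np.arctan2(*(b-a)[1::-1]))
s=sense();print('tool axes',rot(s['ee_rot']).as_matrix().round(3))
E
```

```text
[625.4 106.5  80. ]
[ 688.  -202.5   80. ]
[ 499.2 -240.2   80. ]
[429.3  66.2  80. ]
[np.float64(315.3), np.float64(192.5), np.float64(314.3), np.float64(200.2)]
yaw 0.2121586532150812 0.19996809272657576
cen [560.46883164 -67.46831591  80.        ] dial [ 572.16424792 -172.29301356   80.        ] plate [548.19234254  -8.73767812  80.        ]
idle [ 569.91759588 -126.34790986   80.        ] seen [ 569.63316795 -126.31284195   81.        ]
nose [27.56641072 11.09558326 32.        ] 2.7589297498528427
stripe [12.32599054  1.783827   42.        ] 2.997869710265562
bar [581.86041907  16.84817124 179.        ] [493.24016179 -69.41654534 179.        ] [537.55029043 -26.28418705 179.        ] 123.6735676188343 -2.3696627614508703
tool axes [[-0.926  0.377 -0.   ]
 [ 0.377  0.926 -0.   ]
 [ 0.    -0.    -1.   ]]
```

Request:
step_arm --commands "1 -59.5 -46.8 0 0 0 2.2;1 -59.5 -46.8 0 0 0 2.2;1 -59.5 -46.8 0 0 0 2.2;1 -59.5 -46.8 0 0 0 2.2;1 -59.5 -46.8 0 0 0 2.2;1 -59.5 -46.8 0 0 0 2.2;1 -59.5 -46.8 0 0 0 2.2;1 -59.5 -46.8 0 0 0 2.2;1 -59.5 -46.8 0 0 0 2.2;1 -59.5 -46.8 0 0 0 2.2;1 -59.5 -46.8 0 0 0 2.2;1 -59.5 -46.8 0 0 0 2.2;1 -59.5 -46.8 0 0 0 2.2;1 -59.5 -46.8 0 0 0 2.2;1 -59.5 -46.8 0 0 0 2.2;1 -59.5 -46.8 0 0 0 2.2;1 -59.5 -46.8 0 0 0 2.2;1 -59.5 -46.8 0 0 0 2.2;1 -59.5 -46.8 0 0 0 2.2;1 -59.5 -46.8 0 0 0 2.2"

```text
time_s: 1.97
eef_pos: [572.9, -173.7, 247.1]
ee_rot: [-0.0, 0.962, 0.273, -0.0]
force: [-0.7, 0.8, 0.3]
grip_width: 0.996
grip_force: 0.0
```

```bash
python3 - <<'E'
from h import *
s=sense(); print(s['time_s'],s['eef_pos'],s['joints']); print(rot(s['ee_rot']).as_matrix().round(3))
m=camera_model('wrist'); print(m); snap('wrist','w1.png')
for l,z in [('dial_grip',111),('idle_tick',81),('tub_grip',170)]:
    for r in spot_point('wrist',l)[:2]: print(l,r['score'],r['xy'],cast('wrist',r['xy'],z,m).round(1))
E
```

```text
1.9667 [ 572.90322104 -173.74986441  247.13142777] [-4.89916243e-01  4.79045957e-01  1.26090985e+00 -1.33284469e-04
  1.40286071e+00  5.28460714e-01]
[[ 0.851  0.525 -0.001]
 [ 0.525 -0.851  0.   ]
 [-0.001 -0.001 -1.   ]]
{'mtx': array([[370.13591054,   0.        , 317.40626512],
       [  0.        , 370.13591054, 235.67929651],
       [  0.        ,   0.        ,   1.        ]]), 'eye': array([ 636.4702797 , -135.12882965,  372.42507949]), 'rotation': array([ 0.12786727,  0.86384633, -0.48177796, -0.07286622])}
dial_grip 0.63 [316.3, 222.6] [ 576.5 -170.4  111. ]
idle_tick 0.91 [264.9, 183.9] [ 575.2 -123.3   81. ]
tub_grip 0.78 [50.3, 170.0] [539.2 -24.  170. ]
```

View pics/w1.png

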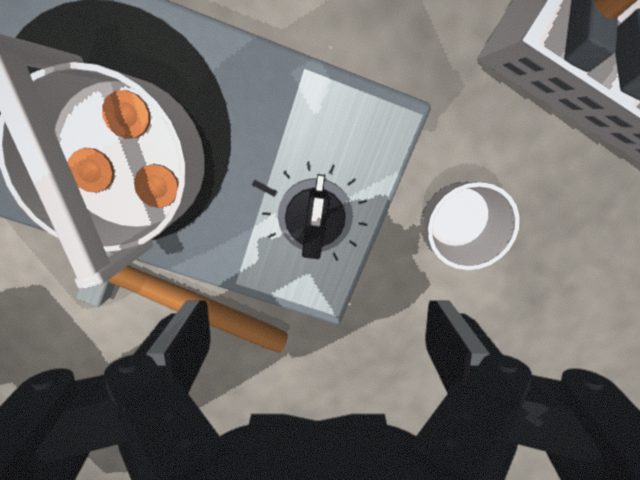

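The wrist view shows the dial at about (316,218), with its stripe/nose at the top (320,180), and the idle tick at (265,187).

```bash
python3 - <<'E'
import cv2
im=cv2.imread('pics/w1.png')[140:280,240:400]
cv2.imwrite('pics/c2.png',cv2.resize(im,None,fx=4.25,fy=4.25,interpolation=cv2.INTER_CUBIC))
E
```

```text
(no output)
```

View pics/c2.png

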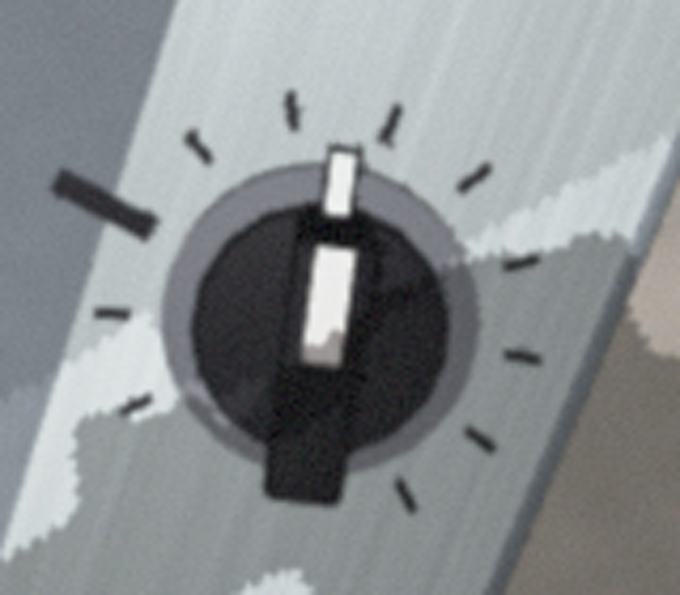

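The crop shows the bar axis running from (303,498) at the tail through the stripe, (322,365) to (337,247), with the idle tick from (58,182) to (153,230).

```bash
python3 - <<'E'
from h import *
m=camera_model('wrist')
c=lambda p,z:cast('wrist',(p[0]/4.25+240-.4,p[1]/4.25+140-.4),z,m)
a,b,t=c((322,365),122),c((337,247),122),c((303,499),122)
ang=lambda v:np.arctan2(v[1],v[0])
print(a,b,t,ang(b-a),ang(b-t),ang(a-t))
i1,i2=c((58,182),81),c((153,230),81); print('tick',i1,i2,np.linalg.norm(i1-i2),ang(i1-i2))
P=np.array([(292,110),(390,122),(475,176),(521,263),(522,355),(481,438),(405,495),(136,404),(112,314),(200,146),(108,207)])
W=np.array([c(p,81)[:2] for p in P])
print('ring',W.round(1).tolist())
A=np.c_[2*W[:-1],np.ones(10)]; s=np.linalg.lstsq(A,(W[:-1]**2).sum(1),rcond=None)[0]; print(s[:2],np.sqrt(s[2]+s[0]**2+s[1]**2))
ctr=np.r_[s[:2],0]; ti=W[-1]-s[:2]; print('idle ang',ang(ti),np.linalg.norm(ti))
u=(b-t)/np.linalg.norm(b-t); print('bar ctr from tail',t+23*u)
# tub bar
# tool yaw
R_=rot(sense()['ee_rot']).as_matrix(); print('tool x ang',ang(R_[:,0]),sense()['eef_pos'])
E
```

```text
[ 575.99012405 -166.20047491  122.        ] [ 594.15028703 -157.79446943  122.        ] [ 554.16960424 -175.93440575  122.        ] 0.43351448821728233 0.42594111579314997 0.41959819297067263
tick [ 570.31231292 -111.41169736   81.        ] [ 571.8547762  -130.98925732   81.        ] 19.63822922588243 1.6494212183307984
ring [[604.7, -141.5], [612.4, -158.0], [612.4, -176.8], [603.3, -193.3], [588.4, -203.5], [570.2, -206.1], [552.3, -199.9], [540.5, -145.3], [553.6, -132.5], [590.1, -130.5], [571.2, -121.6]]
[ 573.90736251 -166.62503265] 39.65161636145881
idle ang 1.6317170529770897 45.060458382485564
bar ctr from tail [ 575.11456086 -166.43131193  122.        ]
tool x ang 0.5566436805752402 [ 572.23655762 -170.28656072  248.68862296]
```

```bash
python3 - <<'E'
from h import *
for k in range(2):
    s=sense(); m=camera_model('wrist'); im=capture('wrist'); print(s['eef_pos'],m['eye'],m['rotation'])
    ang=lambda v:np.arctan2(v[1],v[0])
    for l,z in [('dial_grip',111),('idle_tick',81),('tub_grip',170)]:
        for r in spot_point('wrist',l)[:1]: print(l,r['score'],r['xy'],cast('wrist',r['xy'],z,m).round(1))
R_=rot(s['ee_rot']).as_matrix(); print(R_.round(4), ang(R_[:,0]))
g=cv2.cvtColor(im,cv2.COLOR_RGB2GRAY)[170:240,290:345]
n,l,st,ce=cv2.connectedComponentsWithStats((g>190).astype(np.uint8))
print(st[:,4],(ce+[290,170]).round(1))
cv2.imwrite('pics/w2.png',im[:,:,::-1])
E
```

```text
[ 572.23655762 -170.28656072  248.68862296] [ 635.47933597 -131.33156998  374.0528507 ] [ 0.12786938  0.86488671 -0.48004783 -0.07193384]
dial_grip 0.8 [319.3, 223.8] [ 576.  -169.5  111. ]
idle_tick 0.76 [266.3, 187.4] [ 572.3 -122.2   81. ]
tub_grip 0.85 [60.9, 171.3] [539.7 -25.  170. ]
[ 572.42532721 -170.81727773  248.73834771] [ 635.67212042 -131.86122508  374.12835741] [ 0.12791203  0.86472472 -0.4803551  -0.07175403]
dial_grip 0.79 [315.6, 226.6] [ 573.  -168.9  111. ]
idle_tick 0.9 [267.2, 186.6] [ 573.6 -123.    81. ]
tub_grip 0.9 [56.9, 171.7] [538.6 -23.8 170. ]
[[ 8.494e-01  5.278e-01  4.000e-04]
 [ 5.278e-01 -8.494e-01 -2.000e-04]
 [ 3.000e-04  4.000e-04 -1.000e+00]] 0.5559921331696487
[3183  363   80   66    3    1    4  150] [[317.4 208.8]
 [305.8 175.6]
 [339.2 176. ]
 [323.  184.1]
 [340.7 182. ]
 [344.  183. ]
 [343.2 185.5]
 [320.7 208.7]]
```

Request:
step_arm --commands "1 0 0 3.5 0 0 0.1;1 0.1 0 7 0 0 0.13;1 0.1 0 10 0 0 0.13;1 0.1 0 12 0 0 0.13;1 0.1 0 13.2 0 0 0.13;1 0.1 0 13.2 0 0 0.13;1 0.1 0 13.2 0 0 0.13;1 0.1 0 13.2 0 0 0.13"

```text
time_s: 3.23
eef_pos: [574.2, -171.5, 118.0]
ee_rot: [0.001, 0.978, 0.211, 0.001]
force: [-0.5, -0.2, -0.7]
grip_width: 0.999
grip_force: 0.0
```

Request:
step_arm --commands "0 0 0 0 0 0 0;0 0 0 0 0 0 0;0 0 0 0 0 0 0;0 0 0 0 0 0 0;0 0 0 0 0 0 0;0 0 0 0 0 0 0;0 0 0 0 0 0 0;0 0 0 0 0 0 0;0 0 0 0 0 0 0;0 0 0 0 0 0 0" --newtons 20

```text
time_s: 4.07
eef_pos: [573.3, -170.9, 116.5]
ee_rot: [-0.0, 0.978, 0.211, -0.0]
force: [-3.2, 4.0, 5.7]
grip_width: 0.161
grip_force: 23.0
```

Request:
step_arm --commands "0 0 0 0 0 0 -0.1;0 0 0 0 0 0 -0.2;0 0 0 0 0 0 -0.3;0 0 0 0 0 0 -0.4;0 0 0 0 0 0 -0.5;0 0 0 0 0 0 -0.6;0 0 0 0 0 0 -0.7;0 0 0 0 0 0 -0.8;0 0 0 0 0 0 -0.9;0 0 0 0 0 0 -1;0 0 0 0 0 0 -1.1;0 0 0 0 0 0 -1.2;0 0 0 0 0 0 -1.2;0 0 0 0 0 0 -1.2;0 0 0 0 0 0 -1.2"

```text
time_s: 5.32
eef_pos: [574.2, -171.4, 116.5]
ee_rot: [0.001, 0.689, 0.725, 0.001]
force: [4.7, 1.2, 0.2]
grip_width: 0.16
grip_force: 22.4
```

```bash
python3 - <<'E'
from h import *
s=sense(); R_=rot(s['ee_rot']).as_matrix(); print(R_.round(3),np.arctan2(R_[1,0],R_[0,0]),s['force'],s['joints'])
E
```

```text
[[-0.051  0.999  0.002]
 [ 0.999  0.051 -0.001]
 [-0.001  0.002 -1.   ]] 1.621561586602277 [4.72308862 1.17690734 0.1514857 ] [-4.85555332e-01  5.97761690e-01  1.42673828e+00  4.47559038e-04
  1.11465052e+00 -5.36518287e-01]
```

Request:
step_arm --commands "1 0 0 0 0 0 0;1 0 0 0 0 0 0;1 0 0 0 0 0 0;1 0 0 0 0 0 0;1 0 0 0 0 0 0;1 0 0 0 0 0 0;1 0 0 -2 0 0 0;1 0 0 -5 0 0 0;1 0 0 -9 0 0 0;1 0 0 -13.2 0 0 0;1 0 0 -13.2 0 0 0;1 0 0 -13.2 0 0 0;1 0 0 -13.2 0 0 0;1 0 0 -13.2 0 0 0;1 0 0 -13.2 0 0 0;1 0 0 -13.2 0 0 0"

```text
time_s: 6.65
eef_pos: [573.2, -171.0, 247.2]
ee_rot: [-0.001, 0.688, 0.726, -0.0]
force: [1.1, 0.3, 0.9]
grip_width: 1.002
grip_force: 0.0
```

```bash
python3 - <<'E'
from h import *
s=sense(); m=camera_model('wrist'); im=snap('wrist','w3.png'); print(s['eef_pos'],s['force'],m)
for l,z in [('dial_grip',111),('idle_tick',81),('tub_grip',170)]:
    for r in spot_point('wrist',l)[:1]: print(l,r['score'],r['xy'],cast('wrist',r['xy'],z,m).round(1))
E
```

```text
[ 573.19429826 -171.01289677  247.21421415] [1.07515635 0.26909236 0.88746628] {'mtx': array([[370.13591054,   0.        , 317.40626512],
       [  0.        , 370.13591054, 235.67929651],
       [  0.        ,   0.        ,   1.        ]]), 'eye': array([569.60207677, -97.25732404, 372.65168599]), 'rotation': array([0.1458108 , 0.9889376 , 0.0270489 , 0.00315991])}
dial_grip 0.97 [321.3, 226.3] [ 575.9 -168.7  111. ]
idle_tick 0.84 [321.3, 157.7] [ 573.5 -122.    81. ]
tub_grip 0.65 [363.5, 315.9] [ 603.5 -207.9  170. ]
```

View pics/w3.png

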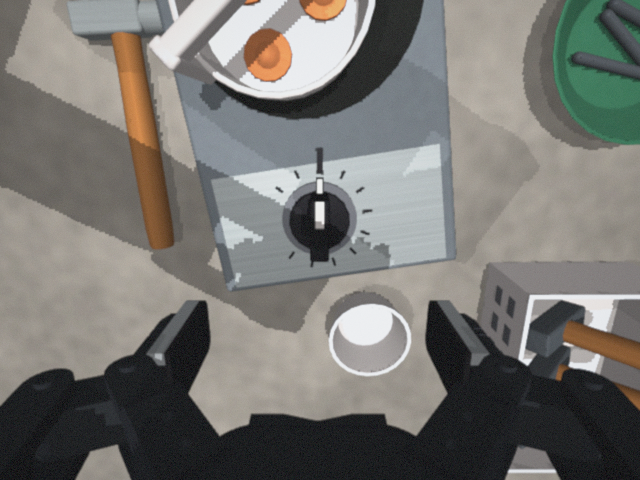

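The dial's nose (320,180) points exactly at the idle tick (320,158). Next I move over the tub.

Request:
step_arm --commands "1 3.7 -0.7 0 0 0 0.12;1 7.4 -1.4 0 0 0 0.24;1 11 -2.1 0 0 0 0.36;1 14.7 -2.8 0 0 0 0.48;1 14.7 -2.8 0 0 0 0.6;1 14.7 -2.8 0 0 0 0.72;1 14.7 -2.8 0 0 0 0.85;1 14.7 -2.8 0 0 0 0.85;1 14.7 -2.8 0 0 0 0.85;1 14.7 -2.8 0 0 0 0.85;1 14.7 -2.8 0 0 0 0.85"

```text
time_s: 7.77
eef_pos: [537.5, -26.0, 248.2]
ee_rot: [-0.0, 0.925, 0.379, -0.0]
force: [-0.1, 0.3, -0.2]
grip_width: 1.003
grip_force: 0.0
```

```bash
python3 - <<'E'
from h import *
s=sense(); m=camera_model('wrist'); im=snap('wrist','w4.png'); R_=rot(s['ee_rot']).as_matrix();print(s['eef_pos'],R_.round(3),np.arctan2(R_[1,0],R_[0,0]))
for k in range(2):
  for r in spot_point('wrist','tub_grip')[:1]: print(r['score'],r['xy'],cast('wrist',r['xy'],170,m).round(1))
  capture('wrist')
E
```

```text
[537.51721811 -25.97836706 248.21737404] [[ 0.713  0.701 -0.   ]
 [ 0.701 -0.713  0.   ]
 [-0.    -0.    -1.   ]] 0.7770632818230613
0.58 [317.7, 249.2] [540.8 -23.2 170. ]
0.77 [316.1, 251.2] [539.2 -23.4 170. ]
```

View pics/w4.png

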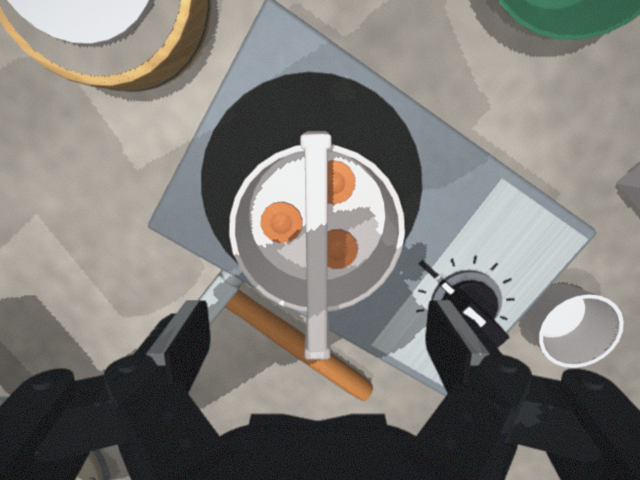

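The bar runs from (315,134) to (317,358), vertical in the picture and centred between the fingers, and the three medallions are inside the tub.

```bash
python3 - <<'E'
from h import *
m=camera_model('wrist');s=sense();R_=rot(s['ee_rot']).as_matrix()
a,b=cast('wrist',(315.5,133),179,m),cast('wrist',(317,358),179,m)
print(a,b,np.linalg.norm(a-b),R_.T@((a+b)/2-s['eef_pos']),R_.T@(a-b))
E
```

```text
[586.60405879  23.45635381 179.        ] [492.57023384 -69.80758634 179.        ] 132.44063864377003 [ 3.38616089 -0.50051242 69.28610639] [ 1.32438309e+02 -7.85594232e-01 -2.31127611e-03]
```

Request:
step_arm --commands "1 0.2 0 2 0 0 0;1 0.3 0 4 0 0 0;1 0.3 0 6 0 0 0;1 0.3 0 7.5 0 0 0;1 0.3 0 8 0 0 0;1 0.3 0 8 0 0 0;1 0.3 0 8 0 0 0;0 0.3 0 8 0 0 0;0 0.3 0 8 0 0 0;0 0.3 0 8 0 0 0;0 0.3 0 8 0 0 0;0 0.3 0 8 0 0 0;0 0.3 0 8 0 0 0;0 0.3 0 8 0 0 0;0 0.3 0 8 0 0 0;0 0.3 0 8 0 0 0;0 0.3 0 8 0 0 0" --newtons 60

```text
time_s: 9.43
eef_pos: [539.6, -23.6, 168.4]
ee_rot: [-0.0, 0.926, 0.378, 0.0]
force: [-1.2, 2.3, 1.7]
grip_width: 0.131
grip_force: 61.5
```

Request:
step_arm --commands "0 0 0 -0.3 0 0 0;0 0 0 -0.8 0 0 0;0 0 0 -1.5 0 0 0;0 0 0 -2.3 0 0 0;0 0 0 -3.1 0 0 0;0 0 0 -3.9 0 0 0;0 0 0 -4.7 0 0 0;0 0 0 -5.5 0 0 0;0 0 0 -6.3 0 0 0;0 0 0 -7.1 0 0 0;0 0 0 -7.9 0 0 0;0 0 0 -8.7 0 0 0;0 0 0 -9.5 0 0 0;0 0 0 -10.3 0 0 0;0 0 0 -11.1 0 0 0;0 0 0 -11.8 0 0 0;0 0 0 -12.4 0 0 0;0 0 0 -12.8 0 0 0;0 0 0 -13 0 0 0;0 0 0 -13 0 0 0"

```text
time_s: 11.1
eef_pos: [539.7, -23.8, 298.6]
ee_rot: [0.0, 0.926, 0.378, 0.0]
force: [-0.3, 0.2, -3.8]
grip_width: 0.127
grip_force: 60.6
```

Request:
step_arm --commands "0 0 0 0 0 0 0;0 0 0 0 0 0 0;0 0 0 0 0 0 0;0 0 0 0 0 0 0;0 0 0 0 0 0 0;0 0 0 0 0 0 0;0 0 0 0 0 0 0;0 0 0 0 0 0 0"

```text
time_s: 11.77
eef_pos: [539.7, -23.7, 298.3]
ee_rot: [-0.0, 0.926, 0.378, 0.0]
force: [-0.4, 0.0, -3.5]
grip_width: 0.129
grip_force: 60.6
```

```bash
python3 - <<'E'
from h import *
snap('side','s1.png'); snap('wrist','w5.png'); s=sense(); print(s['eef_pos'],s['force'],s['wrist_torque'],s['grip_force'])
E
```

```text
[539.65947983 -23.75273801 298.26978859] [ 0.70606605  0.16812561 -4.61669828] [-0.00680782  0.04390787  0.06023016] 60.573227405548096
```

View pics/s1.png

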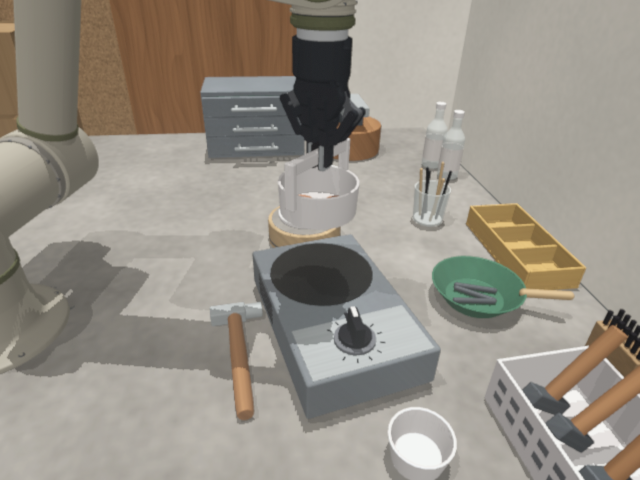

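View pics/w5.png

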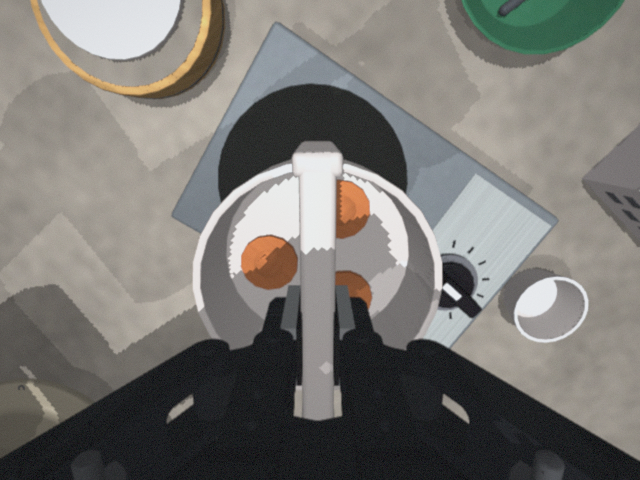

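The tub at about (318,195) in the side view hangs level and clear of the machine. In the wrist view all three medallions are inside it, at (270,262), (350,210) and (352,290). The dial is still at the idle tick, so I'm handing in.

```bash
python3 -c "
from rig import *
print(finish_job())"
```

```text
the job is handed in; nothing more can be done
None
```

The job is handed in: the dial was turned back to the idle tick and released, and the tub is held level about 13 cm above the plate with all three medallions inside; the hand-in returned no verdict.

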